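# Open the latched label-stock chest

### The arm

A 6-joint arm with a two-finger parallel gripper is mounted at the origin on a cart in front of the work surface, level with it; the furniture and walls round the work are solid. World frame = base frame: x ahead of the robot, y to its left, z up, the work surface at z = 0. Lengths are in m, angles in rad, forces in N, time in s.
With the tool pointing down it reaches from about 0.325 to 0.85 m from the base axis. Payload 15.5 kg.
Tool frame: the origin (TCP) lies between the finger pads; the fingertips stand 17 mm ahead of it and the grasp point (between the pads) lies 2 mm behind it; z points along the fingers, x is the direction in which the jaws open and shut, and the axes are right-handed (so a half turn about z gives the same grasp; the last joint's range is limited). The gripper opens to 91 mm and grips with 3 to 60 N. Pads are 32 mm wide; open, the fingers measure 118 mm over their backs; the gripper's body (76 mm by 178 mm) begins 60 mm behind the grasp point.
Start: joints at [-1.415, 0.494, 1.345, -0, 1.302, -0.096], TCP at [0.156, -0.605, 0.231] pointing down, gripper open.
Joint ranges: [-2.91, 2.91], [-0.82, 2.16], [0.22, 2.67], [-1.22, 4.37], [0.12, 2.79], [-3.08, 3.08]. Speed limits (rad/s): [1.89, 1.89, 2.57, 3.01, 3.01, 3.01].

### API

Orientations are given as a unit quaternion [w, x, y, z].
In Python, from station import status, camera, camera_model, arm, nets gives the robot as it stands. The module is installed in compiled form; this text tells all that it offers.
- The arm moves only by the tool step_arm, never from a script. Its arguments are lists of equal length, an entry for each row: "claw": the closure, from 0 (fully open) to 1 (shut); "travel": the shift along the tool's x, y, z in mm, a list of three; "twist": the turn about the tool's z in degrees. A call has exactly 8 rows; each row shifts and turns the pose as measured when the row begins, along the tool's axes as they then stand; what a row does not reach is not made up. A row lasts 1/8 s, in which the tool goes at most 62.5 mm and 10.7 degrees, less where a joint would pass 70% of its speed; a pose out of reach is approached as far as the arm can. A call with a gripper value outside its range is refused whole. The fingers move at their own pace and stop on an object; "squeeze" is the grip in N (left out, the last holds). Time passes only in rows, so rows that do not move let the fingers close, or fill a call up. It gives the time, the measured TCP pose, the force and the opening at its end, in the units of the state.
- status.state(): the state, without advancing time (a new reading comes with each control period).
- camera(name): name is "scene" or "top"; returns (picture, depth): 384x512x3 uint8, red, green, blue; 384x512 float32, m along the optical axis (not along the pixel's ray), 0 where there is no reading.
- camera_model(name): a dict with "K" (3x3 intrinsics, pixels), "k1" (the pictures are not rectified: a ray, as slopes to the right and down, at radius r is drawn at 1 + k1 r^2 times it, then the intrinsics apply), "rvec" (rotation vector, rad) and "tvec" (3), from world to camera coordinates, as OpenCV has them. Camera axes: x right, y down, z forward; pixel columns grow to the right and rows downward; lengths in m; the calibration is good to about 2 mm. A picture is of the moment at which its call begins. camera_model takes no time and is no camera call.
- arm.finish_job(): hands the job in, once; it reports no verdict.
Trained networks look in the newest picture that a camera, given by its name, has taken for a name from the list of things; names that differ only in an ending like _2 or _b are one class to them, and where a whole thing is asked for, a point or a joint stands for the part that bears it (a point fixed in the world has none). Each returns a list of dicts, best first, with "p" (0 to 1); they miss things now and then, are a little off and sometimes report something else, mostly with a low value. They report only what shows in the picture. A call takes as long as a camera call.
- nets.cut_out(thing, camera): "mask" (384x512 bool, what is visible of it) and "at" ([column, row] in pixels, amid what is visible of it).
- nets.tip_of(thing, camera): "at" ([column, row] in pixels: a listed point, or the origin of a listed thing).
The state is a dict: "t": time; "joint_positions": joint angles; "qd": joint speeds; "effort": joint torques, N m; "tcp_pos": TCP position; "tool_rot": TCP orientation; "force": force on the tool from outside, world axes, zero at the start; "wrist_torque": the same for the moment, N m; "width": opening from 0.0 (shut) to 1.0 (fully open).
Only numpy, scipy, OpenCV 4.12 (cv2) and the standard library are available. Lean on these libraries where they do the work, as an engineer would, in place of code of your own. Each camera call takes 0.05 s, during which the arm holds its last target. There are 200 camera calls.

### The job

Open the small steel label-stock chest so that a fresh roll can be taken out: lift the paddle handle on the front of its lid to draw the hidden pawl, swing the lid up, and bring it gently all the way back until it leans firmly against the two rubber buffers behind the chest, then let go. Do not wrench the lid up against the latch, do not fling the lid, slam it or force it against the buffers, and leave the things lying round the chest where they are.

Things in the scene. Friction and masses are not known exactly. Their poses are not given: they have to be found in the camera images.
- chest: Grey steel box, 140 deep x 220 wide, rim 100 mm above the table (lid on top adds 26), fixed to the table. Origin: middle of its underside, at table height; x points from the front (paddle side) to the rear, y along the width, z up. A steel carry bow stands 22 mm out of either side at 62 mm height.
- lid_angle (a joint): Lid angle, rad: 0 shut, grows as the front edge swings up and back, 1.57 upright. Friction hinges: it stays where it is left; turning it takes about 0.6 N m, plus at most 0.45 N m for its weight. It meets the buffers somewhere between 1.66 and 1.91.
- lid: Slab lid, 146 x 226 x 26 mm, about 0.3 kg. Origin on its hinge line (chest frame x +72, y 0, height 100 mm). When shut its axes are the chest's: it reaches from x +1 to -145, z 0 (underside) to 26; a latch bezel 116 mm wide adds 8 mm in front. It turns about its y axis. Under the front middle sits the pawl housing, x -126 to -86, y -25 to 25, z -20 to 0.
- paddle (a joint): Paddle angle relative to the lid, rad: 0 at rest, 0.70 at its stop. It turns about the y axis on a pin in the lid's front, lid frame x -134, z +14 mm; a spring returns it (about 3 N at the bar to start, 4.5 N at the stop). The pawl is clear of its striker at about 0.45 and beyond; only then can the lid rise. Lifted to its stop it carries the lid up with it.
- paddle_bar (a point): Middle of the round grip bar, 12 mm thick and 108 mm long along y, at the free end of the paddle, 60 mm from the pin. At rest it is 58 mm in front of the pin and 15 mm lower: chest frame x -120, height 99 mm. Between bar and lid the paddle is open (a slot 33 mm by 72 mm), so the bar can be straddled from above or hooked from below.
- lid_front_edge (a point): Middle of the lower front edge of the lid slab, lid frame (-145, 0, 0) mm.
- striker: Ledge fixed inside the front wall of the chest just below the rim, hidden when the lid is shut; the pawl hooks under it with 8 mm of overlap (its lower side is bevelled, so a lid that falls shut latches again). Origin: the ledge's middle.
- lid_stop: Bent-bar bail fixed behind the chest; origin on the chest's rear face, 50 mm up. Its top bar, 78 mm above and 80 mm behind the hinge line, carries two rubber buffers (22 mm across, y +50 and -50) facing the open lid. How far they stand out differs by up to 24 mm and is not measured: find them by feel. Firm rubber, 9 N per mm; 5 to 15 N on it is a firm lean, much more strains the hinges.
- tube_clamp_1: Blue plastic tube clamp, 114 x 27 x 7 mm, loose on the table to the right of the chest. Origin: middle of its underside.
- marker_2: Felt marker, 138 x 19 x 18 mm, loose on the table to the left of the chest. Origin: middle of its underside.
- label_roll: White label roll, 68 mm across and 50 high, standing loose on the table to the left of the chest. Origin: middle of its underside.

How it is judged:
By the outcome, as a careful person would: the job done as asked, in the order asked, and still so for the second after the job is handed in, with the robot touching nothing.
It also fails if it takes over 64 s, if anything falls off the work surface, if the arm or the gripper's body presses on something with over 40 N, if the wrist force passes 120 N, or if a joint passes its speed limit or range.

## Working session

There is one attempt and no reset: what is moved stays moved. The work goes in short steps, Python scripts to look and compute and a tool call to move; the robot and the scene stay as the last step left them, time stands still between calls to the robot, and variables do not carry over. Pictures are saved under pics/ and viewed, about 8 in all and at most 12, crops included, and the job is handed in when it is done.

Besides the shell and the picture viewer there is one more tool, called after "Request:" by a JSON object that holds its "name" and its "arguments", one argument or row to a line. step_arm: Moves the arm, as the interface text tells. Its arguments: {"type":"object","properties":{"claw":{"type":"array","items":{"type":"number"}},"travel":{"type":"array","items":{"type":"array","items":{"type":"number"}}},"twist":{"type":"array","items":{"type":"number"}},"squeeze":{"type":"number"}},"required":["claw","travel","twist"]}

```bash
mkdir -p pics; cat > h.py <<'E'
import numpy as np,cv2
from station import status,camera,camera_model,arm,nets
def ray(cam,uv):
    m=camera_model(cam);K=np.array(m["K"]);R=cv2.Rodrigues(np.array(m["rvec"],float))[0];t=np.array(m["tvec"],float).ravel()
    p=cv2.undistortPoints(np.array([[uv]],float),K,np.array([m["k1"],0,0,0.]))[0,0]
    return -R.T@t, R.T@np.array([p[0],p[1],1.])
def at_z(cam,uv,z):
    o,d=ray(cam,uv); return o+d*(z-o[2])/d[2]
def at_d(cam,uv,D):
    o,d=ray(cam,uv); return o+d*D
def tri(a,b):
    (o1,d1),(o2,d2)=a,b
    s=np.linalg.lstsq(np.c_[d1,-d2],o2-o1,rcond=None)[0]
    return (o1+s[0]*d1+o2+s[1]*d2)/2, np.linalg.norm(o1+s[0]*d1-o2-s[1]*d2)
def proj(cam,P):
    m=camera_model(cam)
    return cv2.projectPoints(np.atleast_2d(np.array(P,float)),np.array(m["rvec"],float),np.array(m["tvec"],float),np.array(m["K"],float),np.array([m["k1"],0,0,0.]))[0][:,0]
E
python3 - <<'E'
from h import *
np.set_printoptions(precision=4,suppress=True)
ims=[]
for c in("scene","top"):
    im,d=camera(c);np.save(f"{c}_d.npy",d);np.save(f"{c}_im.npy",im)
    ims.append(im[...,::-1]);cv2.imwrite(f"pics/{c}0.png",im[...,::-1])
    o,dd=ray(c,(256,192));print(c,o,dd)
    for n in("chest","lid","paddle_bar","lid_front_edge","lid_stop","tube_clamp_1","marker_2","label_roll"):
        r=nets.tip_of(n,c)
        for k in r[:2]:
            u,v=[int(round(q)) for q in k["at"]]
            print(n,np.array(k["at"]),round(k["p"],2),at_d(c,k["at"],d[min(v,383),min(u,511)]))
print(status.state())
E
```

```text
scene [-0.1296  0.4733  0.8176] [ 0.6409 -0.3586 -0.6787]
chest [243.6 219.7] 0.6 [0.4796 0.1626 0.1103]
lid [230.7 168. ] 0.64 [0.6202 0.117  0.1265]
paddle_bar [270.1 225.3] 0.7 [0.4443 0.1212 0.1034]
tube_clamp_1 [311.3 204.8] 0.53 [ 0.5331 -0.0496  0.0013]
marker_2 [190.6 259.8] 0.66 [0.5195 0.2745 0.0104]
label_roll [157.3 230.8] 0.82 [0.6151 0.3097 0.0323]
top [0.4586 0.1084 1.2352] [ 0.1174  0.0086 -0.9931]
chest [258.5 206.9] 0.91 [0.5544 0.1123 0.1249]
lid [257.6 171.9] 0.87 [0.6382 0.114  0.1228]
paddle_bar [260.2 251.5] 0.94 [0.4497 0.109  0.1075]
lid_front_edge [258.2 235.3] 0.78 [0.4879 0.1135 0.1171]
tube_clamp_1 [321.  218.1] 0.79 [ 0.5346 -0.0505  0.0009]
tube_clamp_1 [259.  250.4] 0.41 [0.4523 0.1118 0.1035]
marker_2 [198.  220.7] 0.92 [0.5287 0.269  0.0189]
label_roll [188.6 174.9] 0.67 [0.6514 0.2975 0.    ]
{'t': 0.9, 'joint_positions': array([-1.4145,  0.4936,  1.3455, -0.    ,  1.3025, -0.0955]), 'qd': array([ 0.0004,  0.0009,  0.0001,  0.0007, -0.0017, -0.0004]), 'effort': array([  0.0016, -87.8678, -38.2238,   0.0711,   0.0443,  -0.    ]), 'tcp_pos': array([ 0.1557, -0.6053,  0.2309]), 'tool_rot': array([ 0.    ,  0.7903, -0.6127, -0.    ]), 'force': array([ 0.1179, -0.2963, -0.964 ]), 'wrist_torque': array([0.0521, 0.0057, 0.047 ]), 'width': 0.9994736478616244}
```

```bash
python3 - <<'E'
import cv2
for c,(x,y) in(("scene",(140,100)),("top",(150,110))):
    im=cv2.imread(f"pics/{c}0.png")[y:y+190,x:x+230]
    cv2.imwrite(f"pics/{c}0c.png",cv2.resize(im,None,fx=3,fy=3,interpolation=cv2.INTER_CUBIC))
E
```

```text
(no output)
```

View pics/scene0c.png

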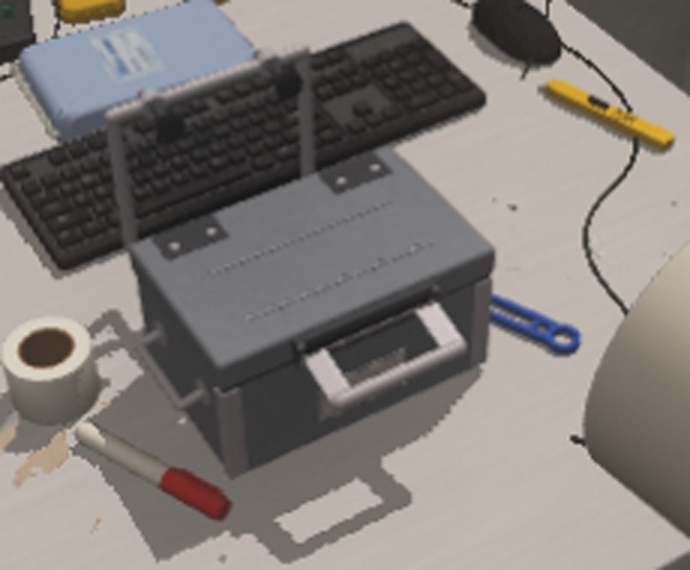

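View pics/top0c.png

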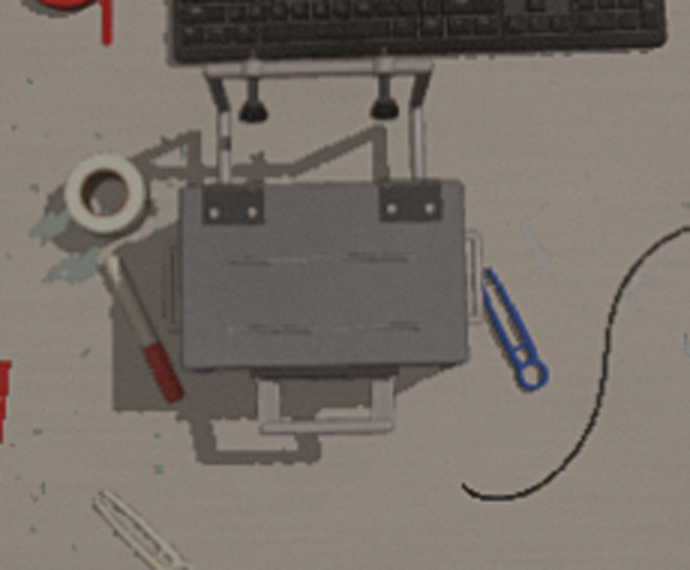

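The views show the shut, slightly yawed chest with the paddle bar at top-crop (262,429)–(393,427). The marker and roll are to its left and the clamp to its right, well clear of the arm's path. Next I'll fit the chest pose.

```bash
python3 - <<'E'
from h import *
np.set_printoptions(precision=4,suppress=True)
C={k:at_z("top",(150+u/3-1/3,110+v/3-1/3),z) for k,(u,v,z) in dict(fl=(183,368,.126),fr=(468,360,.126),rl=(182,184,.126),rr=(464,181,.126),bl=(262,429,.100),br=(393,427,.100)).items()}
for k,v in C.items(): print(k,v)
yaw=lambda l,r: np.degrees(np.arctan2(*( (l-r)[[0,1]]*[-1,1])))
print("yaw f,r,bar",yaw(C['fl'],C['fr']),yaw(C['rl'],C['rr']),yaw(C['bl'],C['br']))
# lid rect from top depth
d=np.load("top_d.npy");vv,uu=np.mgrid[0:384,0:512]
P=np.array([at_d("top",(u,v),d[v,u]) for v,u in zip(vv[140:290,190:330].ravel(),uu[140:290,190:330].ravel())])
L=P[(P[:,2]>.118)&(P[:,2]<.134)]
r=cv2.minAreaRect(L[:,:2].astype(np.float32));print("lid rect",r,np.median(L[:,2]),len(L))
m,im=None,None
camera("top");T=nets.tip_of("paddle_bar","top")[0]["at"];mk=nets.cut_out("paddle_bar","top")[0]["mask"]
camera("scene");S=nets.tip_of("paddle_bar","scene")[0]["at"]
print("tri bar",tri(ray("top",T),ray("scene",S)))
S=nets.tip_of("lid","scene")[0]["at"]
B=P[(P[:,2]>.095)&(P[:,2]<.113)&(P[:,0]<.462)&(P[:,0]>.42)]
r=cv2.minAreaRect(B[:,:2].astype(np.float32));print("bar",r,B.mean(0),np.percentile(B[:,2],[10,50,90]),len(B))
print(at_z("top",T,.099))
E
```

```text
fl [0.4951 0.2249 0.126 ]
fr [0.5    0.0021 0.126 ]
rl [0.6407 0.2264 0.126 ]
rr [0.6415 0.0029 0.126 ]
bl [0.4471 0.1644 0.1   ]
br [0.4481 0.0601 0.1   ]
yaw f,r,bar 1.266419549725032 0.2116184309952871 0.5510967224093112Traceback (most recent call last):
  File "<stdin>", line 9, in <module>
  File "h.py", line 10, in at_d
    o,d=ray(cam,uv); return o+d*D
        ~~~^^^^^^^^
  File "h.py", line 4, in ray
    m=camera_model(cam);K=np.array(m["K"]);R=cv2.Rodrigues(np.array(m["rvec"],float))[0];t=np.array(m["tvec"],float).ravel()
ValueError: time passes only in moves, steps and waits
```

Request:
{"name": "step_arm", "arguments": {
  "claw": [0.3,0.5,0.68,0.68,0.68,0.68,0.68,0.68],
  "travel": [
    [0,0,-20],
    [0,0,-20],
    [0,0,-10],
    [0,0,0],
    [0,0,0],
    [0,0,0],
    [0,0,0],
    [0,0,0]
  ],
  "twist": [-10,-10,-10,-10,-10,-10,-10,-5],
  "squeeze": 20
}}

```text
t: 1.9
tcp_pos: [0.1557, -0.6051, 0.2826]
tool_rot: [-0.0, 1.0, 0.016, 0.0]
force: [-1.2, 0.0, 0.1]
width: 0.32
```

```bash
sed -i 's/^def ray/import functools\ncamera_model=functools.lru_cache(None)(camera_model)\ndef ray/' h.py; python3 - <<'E'
from h import *
np.set_printoptions(precision=4,suppress=True)
d=np.load("top_d.npy");vv,uu=np.mgrid[0:384,0:512]
P=np.array([at_d("top",(u,v),d[v,u]) for v,u in zip(vv[140:290,190:330].ravel(),uu[140:290,190:330].ravel())])
L=P[(P[:,2]>.118)&(P[:,2]<.134)]
r=cv2.minAreaRect(L[:,:2].astype(np.float32));print("lid rect",r,np.median(L[:,2]),len(L))
camera("top");T=nets.tip_of("paddle_bar","top")[0]["at"]
camera("scene");S=nets.tip_of("paddle_bar","scene")[0]["at"]
print("tri bar",T,S,tri(ray("top",T),ray("scene",S)))
B=P[(P[:,2]>.095)&(P[:,2]<.113)&(P[:,0]<.462)&(P[:,0]>.42)]
r=cv2.minAreaRect(B[:,:2].astype(np.float32));print("bar",r,B.mean(0),np.percentile(B[:,2],[10,50,90]),len(B))
print(at_z("top",T,.099),status.state()["tcp_pos"])
E
```

```text
lid rect ((0.6018621325492859, 0.1148352324962616), (0.2306240051984787, 0.22515766322612762), 0.14871609210968018) 0.12564863997168918 6021
tri bar [260.4, 251.0] [272.7, 222.5] (array([0.4514, 0.1094, 0.0988]), np.float64(0.002086295086777191))
bar ((0.45201095938682556, 0.11425766348838806), (0.10515908151865005, 0.016696223989129066), 89.67827606201172) [0.4505 0.1149 0.1034] [0.0999 0.1035 0.1067] 261
[0.4508 0.1085 0.099 ] [ 0.1557 -0.6052  0.2826]
```

Request:
{"name": "step_arm", "arguments": {
  "claw": [0.68,0.68,0.68,0.68,0.68,0.68,0.68,0.68],
  "travel": [
    [30,-20,0],
    [30,-40,0],
    [30,-40,0],
    [30,-45,0],
    [30,-45,0],
    [30,-45,0],
    [30,-45,0],
    [30,-45,0]
  ],
  "twist": [1.4,0,0,0,0,0,0,0]
}}

```text
t: 3.1
tcp_pos: [0.4036, -0.2752, 0.2825]
tool_rot: [0.001, 1.0, -0.013, 0.001]
force: [1.4, -1.0, 0.1]
width: 0.317
```

Request:
{"name": "step_arm", "arguments": {
  "claw": [0.68,0.68,0.68,0.68,0.68,0.68,0.68,0.68],
  "travel": [
    [5,-50,0],
    [5,-50,0],
    [5,-50,0],
    [5,-50,0],
    [5,-50,0],
    [5,-40,0],
    [5,-30,0],
    [5,-20,0]
  ],
  "twist": [0,0,0,0,0,0,0,0]
}}

```text
t: 4.1
tcp_pos: [0.4566, 0.0763, 0.283]
tool_rot: [0.001, 1.0, -0.021, 0.003]
force: [0.8, -0.2, -0.9]
width: 0.321
```

Request:
{"name": "step_arm", "arguments": {
  "claw": [0.68,0.68,0.68,0.68,0.68,0.68,0.68,0.68],
  "travel": [
    [0,-10,0],
    [-4,-14,20],
    [-3,-12,30],
    [0,0,30],
    [0,0,20],
    [0,0,10],
    [0,0,0],
    [0,0,0]
  ],
  "twist": [-2.8,0,0,0,0,0,0,0]
}}

```text
t: 5.1
tcp_pos: [0.4511, 0.1122, 0.1716]
tool_rot: [0.002, 1.0, 0.006, 0.005]
force: [0.2, 0.6, 0.6]
width: 0.319
```

```bash
python3 - <<'E'
from h import *
s=status.state();print(s["tcp_pos"],s["tool_rot"])
ims=[camera(c)[0][...,::-1] for c in("scene","top")]
a=ims[0][90:290,140:390];b=ims[1][130:330,150:400]
cv2.imwrite("pics/a1.png",cv2.resize(np.vstack([a,b]) if 0 else np.hstack([a,b]),(800,320),interpolation=cv2.INTER_CUBIC))
E
```

```text
[0.45110598 0.11221423 0.17155996] [0.00167312 0.99996685 0.00628646 0.00489667]
```

View pics/a1.png

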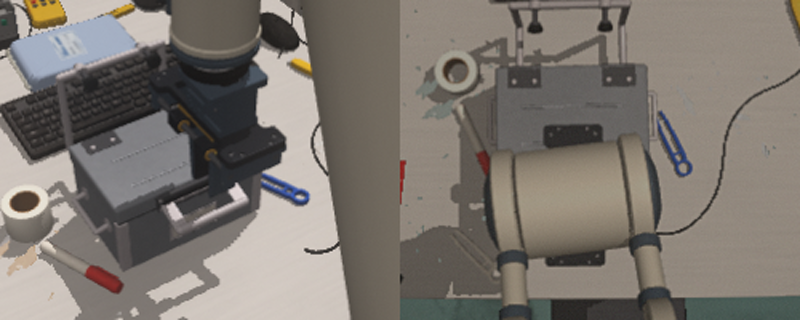

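The hand is centred over the paddle bar with its long axis along chest x. I'll descend, straddling the bar, and then close.

Request:
{"name": "step_arm", "arguments": {
  "claw": [0.68,0.68,0.68,0.68,0.68,0.68,0.68,0.68],
  "travel": [
    [-1,0,12],
    [0,0,14],
    [0,0,12],
    [0,0,10],
    [0,0,8],
    [0,0,5],
    [0,0,3],
    [0,0,0]
  ],
  "twist": [0,0,0,0,0,0,0,0]
}}

```text
t: 6.2
tcp_pos: [0.4514, 0.1122, 0.1043]
tool_rot: [0.002, 1.0, 0.006, 0.006]
force: [0.0, 0.3, 0.8]
width: 0.324
```

Request:
{"name": "step_arm", "arguments": {
  "claw": [0.68,0.68,0.68,0.68,0.8,0.9,1,1],
  "travel": [
    [0,0,4],
    [0,0,4],
    [0,0,3],
    [0,0,0],
    [0,0,0],
    [0,0,0],
    [0,0,0],
    [0,0,0]
  ],
  "twist": [0,0,0,0,0,0,0,0],
  "squeeze": 20
}}

```text
t: 7.2
tcp_pos: [0.4477, 0.1121, 0.0927]
tool_rot: [0.002, 1.0, 0.006, 0.003]
force: [1.6, -0.1, 1.5]
width: 0.125
```

Request:
{"name": "step_arm", "arguments": {
  "claw": [1,1,1,1,1,1,1,1],
  "travel": [
    [-1,0,-5],
    [-0.5,0,-5],
    [0,0,-5],
    [0,0,-5],
    [0.7,0,-5],
    [1,0,-5],
    [1.5,0,-5],
    [0,0,0]
  ],
  "twist": [0,0,0,0,0,0,0,0]
}}

```text
t: 8.2
tcp_pos: [0.4482, 0.1121, 0.1298]
tool_rot: [0.002, 1.0, 0.006, 0.002]
force: [0.8, 0.5, -4.8]
width: 0.122
```

```bash
python3 - <<'E'
import numpy as np
for th in range(0,113,6):
    a=np.radians(12+th); p=lambda a:np.array([640-192*np.cos(a),93.7+192*np.sin(a)])
    print(th,p(a).round(1),"per2deg",((p(a+np.radians(6))-p(a))/3).round(1))
E
```

```text
0 [452.2 133.6] per2deg [1.7 6.5]
6 [457.4 153. ] per2deg [2.4 6.3]
12 [464.6 171.8] per2deg [3. 6.]
18 [473.7 189.7] per2deg [3.6 5.6]
24 [484.7 206.6] per2deg [4.2 5.2]
30 [497.3 222.2] per2deg [4.7 4.7]
36 [511.5 236.4] per2deg [5.2 4.2]
42 [527.1 249. ] per2deg [5.6 3.6]
48 [544. 260.] per2deg [6. 3.]
54 [561.9 269.1] per2deg [6.3 2.4]
60 [580.7 276.3] per2deg [6.5 1.7]
66 [600.1 281.5] per2deg [6.6 1. ]
72 [619.9 284.6] per2deg [6.7 0.4]
78 [640.  285.7] per2deg [ 6.7 -0.4]
84 [660.1 284.6] per2deg [ 6.6 -1. ]
90 [679.9 281.5] per2deg [ 6.5 -1.7]
96 [699.3 276.3] per2deg [ 6.3 -2.4]
102 [718.1 269.1] per2deg [ 6. -3.]
108 [736. 260.] per2deg [ 5.6 -3.6]
```

Request:
{"name": "step_arm", "arguments": {
  "claw": [1,1,1,1,1,1,1,1],
  "travel": [
    [2,0,-4],
    [1.5,0,-4],
    [1.5,0,-4],
    [1.5,0,-4],
    [1.5,0,-4],
    [2,0,-4],
    [2,0,-4],
    [0,0,0]
  ],
  "twist": [0,0,0,0,0,0,0,0]
}}

```text
t: 9.2
tcp_pos: [0.4548, 0.1122, 0.1579]
tool_rot: [0.002, 1.0, 0.007, -0.005]
force: [-1.5, 0.0, -4.6]
width: 0.123
```

```bash
python3 - <<'E'
from h import *
im=camera("scene")[0][...,::-1]
cv2.imwrite("pics/a2.png",cv2.resize(im[90:290,140:390],(750,600),interpolation=cv2.INTER_CUBIC))
E
```

```text
(no output)
```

View pics/a2.png

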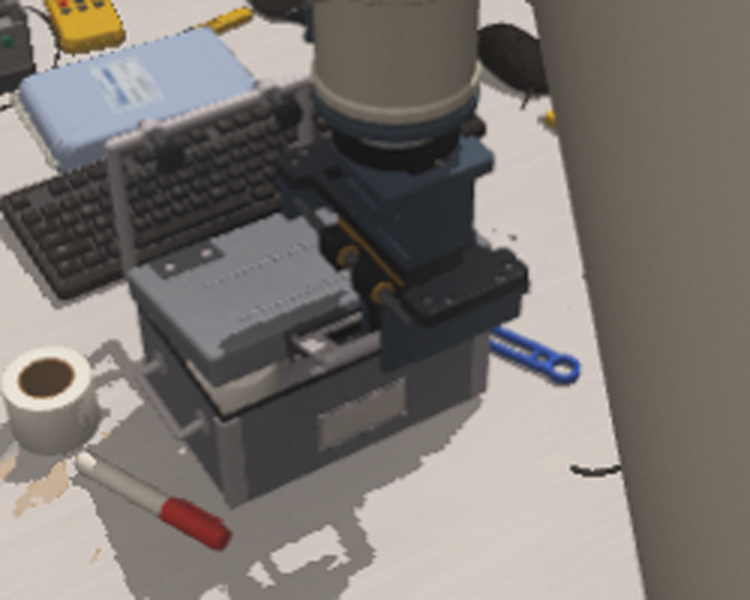

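The lid is free of the latch, with its front edge clearly off the rim at about (215,380). I'll carry on along the arc.

Request:
{"name": "step_arm", "arguments": {
  "claw": [1,1,1,1,1,1,1,1],
  "travel": [
    [3,0,-6.2],
    [3.2,0,-6.1],
    [3.3,0,-6],
    [3.4,0,-5.8],
    [3.5,0,-5.7],
    [3.6,0,-5.6],
    [3.8,0,-5.4],
    [4,0,-5.3]
  ],
  "twist": [0,0,0,0,0,0,0,0]
}}

```text
t: 10.25
tcp_pos: [0.4811, 0.1126, 0.2057]
tool_rot: [0.002, 1.0, 0.007, -0.009]
force: [-1.7, -0.2, -5.5]
width: 0.123
```

Request:
{"name": "step_arm", "arguments": {
  "claw": [1,1,1,1,1,1,1,1],
  "travel": [
    [4.1,0,-5.2],
    [4.3,0,-5],
    [4.5,0,-4.9],
    [4.7,0,-4.7],
    [4.8,0,-4.6],
    [5,0,-4.4],
    [5.2,0,-4.2],
    [5.3,0,-4]
  ],
  "twist": [0,0,0,0,0,0,0,0]
}}

```text
t: 11.25
tcp_pos: [0.5153, 0.1132, 0.2447]
tool_rot: [0.003, 1.0, 0.007, -0.015]
force: [-12.1, 0.5, 6.2]
width: 0.127
```

```bash
python3 - <<'E'
from h import *
s=status.state();print(s)
im=camera("scene")[0][...,::-1]
cv2.imwrite("pics/a3.png",cv2.resize(im[60:240,170:370],(667,600),interpolation=cv2.INTER_CUBIC))
E
```

```text
{'t': 11.25, 'joint_positions': array([ 0.10446339,  0.35741538,  1.54145104, -0.00237059,  1.27360567,
        0.09172935]), 'qd': array([-0.00544781,  0.02317412, -0.14517124,  0.00274999,  0.13297917,
       -0.00771491]), 'effort': array([-1.16199084e+00, -7.08830881e+01, -4.05558622e+01, -2.90099373e-01,
       -4.12710696e+00,  7.05072214e-02]), 'tcp_pos': array([0.51534516, 0.11319306, 0.24471162]), 'tool_rot': array([ 0.00263451,  0.99985752,  0.00673076, -0.01525441]), 'force': array([-12.07460579,   0.46740072,   6.20616878]), 'wrist_torque': array([-0.00991749,  1.91587397,  0.03618319]), 'width': 0.12725622509927115}
```

View pics/a3.png

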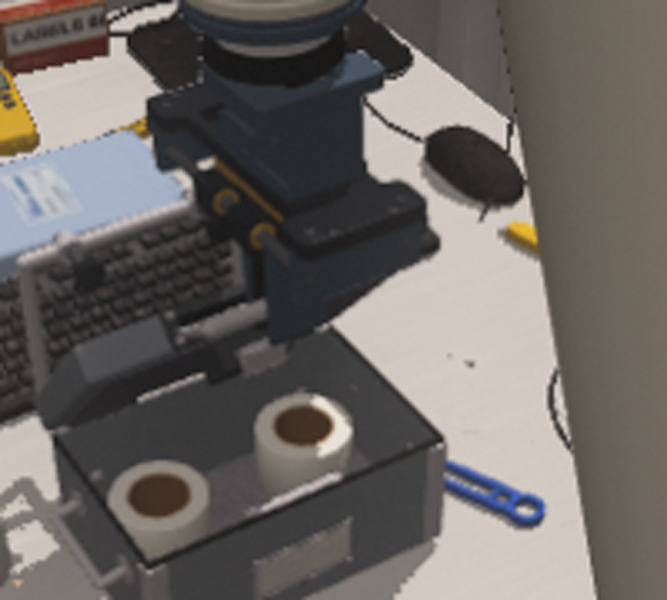

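Lid is about 40° open, with the chest contents visible. The radial force is building up, so I'll relieve it and continue on a slightly larger radius.

Request:
{"name": "step_arm", "arguments": {
  "claw": [1,1,1,1,1,1,1,1],
  "travel": [
    [0,0,0],
    [-1,0,-1],
    [-0.6,0,-0.8],
    [0,0,0],
    [2.2,0,-2.2],
    [2.2,0,-2.2],
    [2.3,0,-2.1],
    [2.4,0,-2]
  ],
  "twist": [0,0,0,0,0,0,0,0]
}}

```text
t: 12.3
tcp_pos: [0.5275, 0.1134, 0.257]
tool_rot: [0.002, 1.0, 0.007, -0.012]
force: [-1.0, 1.0, -4.6]
width: 0.123
```

Request:
{"name": "step_arm", "arguments": {
  "claw": [1,1,1,1,1,1,1,1],
  "travel": [
    [5.7,0,-3.8],
    [5.8,0,-3.6],
    [5.9,0,-3.4],
    [6,0,-3.2],
    [6.1,0,-3],
    [6.2,0,-2.8],
    [6.3,0,-2.6],
    [6.4,0,-2.4]
  ],
  "twist": [0,0,0,0,0,0,0,0]
}}

```text
t: 13.3
tcp_pos: [0.5797, 0.1142, 0.2833]
tool_rot: [0.002, 1.0, 0.007, -0.012]
force: [-3.9, 0.3, 0.0]
width: 0.128
```

Request:
{"name": "step_arm", "arguments": {
  "claw": [1,1,1,1,1,1,1,1],
  "travel": [
    [6.6,0,-2],
    [6.7,0,-1.7],
    [6.7,0,-1.5],
    [6.8,0,-1.3],
    [6.8,0,-1],
    [6.8,0,-0.7],
    [6.8,0,-0.4],
    [6.8,0,-0.2]
  ],
  "twist": [0,0,0,0,0,0,0,0]
}}

```text
t: 14.3
tcp_pos: [0.6385, 0.1151, 0.2936]
tool_rot: [0.002, 1.0, 0.007, -0.01]
force: [-3.8, 0.5, 4.6]
width: 0.126
```

```bash
python3 - <<'E'
from h import *
s=status.state();print(s["force"],s["wrist_torque"],s["tcp_pos"])
im=camera("scene")[0][...,::-1]
cv2.imwrite("pics/a4.png",cv2.resize(im[40:220,140:380],(800,600),interpolation=cv2.INTER_CUBIC))
E
```

```text
[-3.84939292  0.48386079  4.59355174] [-0.020817    0.74203142  0.06710701] [0.63854327 0.11507377 0.29355786]
```

View pics/a4.png

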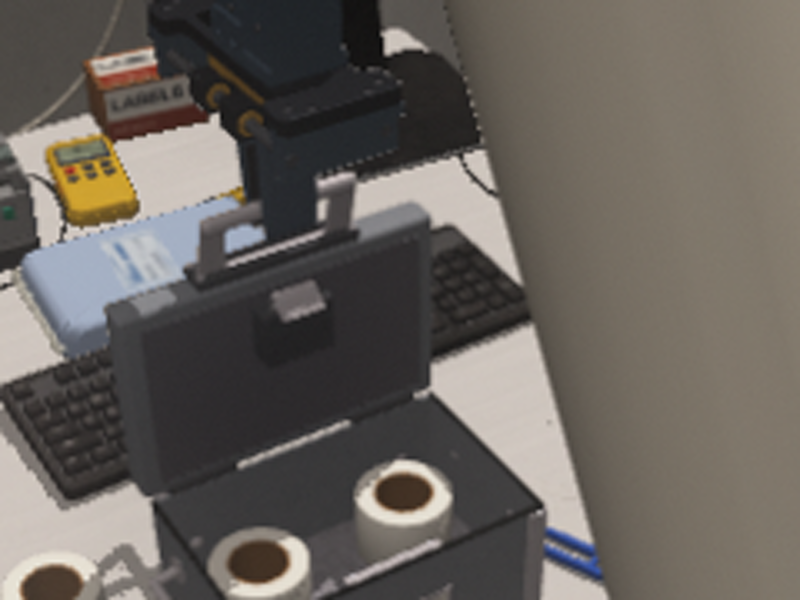

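The lid is nearly upright, with the paddle still held by its bar. I'll slow down as I approach the buffers.

Request:
{"name": "step_arm", "arguments": {
  "claw": [1,1,1,1,1,1,1,1],
  "travel": [
    [6,0,-0.8],
    [6,0,-0.2],
    [6,0,0.2],
    [6,0,0.5],
    [6,0,0.8],
    [5,0,0.8],
    [5,0,0.9],
    [4,0,0.9]
  ],
  "twist": [0,0,0,0,0,0,0,0]
}}

```text
t: 15.35
tcp_pos: [0.6862, 0.1157, 0.29]
tool_rot: [0.002, 1.0, 0.007, -0.01]
force: [-5.0, -0.1, 3.6]
width: 0.127
```

Request:
{"name": "step_arm", "arguments": {
  "claw": [1,1,1,1,1,1,1,1],
  "travel": [
    [2,0,0.3],
    [2,0,0.4],
    [2,0,0.5],
    [2,0,0.5],
    [2,0,0.5],
    [2,0,0.5],
    [2,0,0.5],
    [2,0,0.5]
  ],
  "twist": [0,0,0,0,0,0,0,0]
}}

```text
t: 16.35
tcp_pos: [0.7026, 0.1159, 0.2863]
tool_rot: [0.002, 1.0, 0.007, -0.011]
force: [-6.1, 1.2, 2.0]
width: 0.125
```

Request:
{"name": "step_arm", "arguments": {
  "claw": [1,1,1,1,1,1,1,1],
  "travel": [
    [1.5,0,0.4],
    [1.5,0,0.4],
    [1.5,0,0.4],
    [1.5,0,0.4],
    [1.5,0,0.5],
    [1.5,0,0.5],
    [1.5,0,0.5],
    [1.5,0,0.5]
  ],
  "twist": [0,0,0,0,0,0,0,0]
}}

```text
t: 17.35
tcp_pos: [0.7129, 0.1161, 0.2815]
tool_rot: [0.003, 1.0, 0.007, -0.015]
force: [-11.1, -0.2, 8.2]
width: 0.127
```

Request:
{"name": "step_arm", "arguments": {
  "claw": [1,1,1,1,1,1,1,1],
  "travel": [
    [0,0,0],
    [0,0,0],
    [0,0,0],
    [0,0,0],
    [0,0,0],
    [0,0,0],
    [0,0,0],
    [0,0,0]
  ],
  "twist": [0,0,0,0,0,0,0,0]
}}

```text
t: 18.35
tcp_pos: [0.7126, 0.1161, 0.2816]
tool_rot: [0.003, 1.0, 0.007, -0.017]
force: [-4.3, 0.6, 2.9]
width: 0.122
```

```bash
python3 - <<'E'
from h import *
s=status.state();print(s["force"],s["wrist_torque"],s["tcp_pos"])
a=camera("scene")[0][...,::-1];b=camera("top")[0][...,::-1]
cv2.imwrite("pics/a5.png",np.hstack([cv2.resize(a[40:200,150:310],(400,400),interpolation=cv2.INTER_CUBIC),cv2.resize(b[110:270,180:340],(400,400),interpolation=cv2.INTER_CUBIC)]))
E
```

```text
[-4.28114782  0.63372025  2.86618995] [0.04963281 0.95570859 0.03833847] [0.71264523 0.11612263 0.28163011]
```

View pics/a5.png

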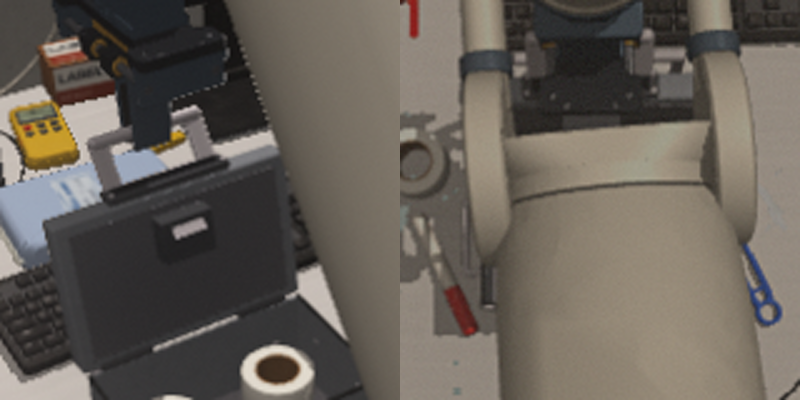

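Lid leans past upright and only the fingers are at the bar. I'll measure the lid angle from depth.

```bash
cat > ang.py <<'E'
from h import *
def ang():
    im,d=camera("scene");P=[]
    for v in range(95,190,2):
        for u in range(165,290,2):
            if d[v,u]>0:
                p=at_d("scene",(u,v),d[v,u])
                if .12<p[2]<.235 and .60<p[0]<.70 and .015<p[1]<.215 and not .075<p[1]<.15: P.append(p)
    P=np.array(P)
    for _ in range(4):
        A=np.c_[P[:,1:],np.ones(len(P))];c=np.linalg.lstsq(A,P[:,0],rcond=None)[0];r=P[:,0]-A@c
        P=P[abs(r)<max(.0025,1.5*np.std(r))]
    return np.pi/2+np.arctan(c[1]),c,len(P),np.std(r),c@[.113,.1,1]
if __name__=="__main__":
    print(ang()); s=status.state();print(s["t"],s["force"],s["tcp_pos"])
E
python3 ang.py
```

```text
(np.float64(1.7513552805014923), array([-0.02152867,  0.18254705,  0.62266192]), 528, np.float64(0.0012514031680522398), np.float64(0.6384838832472733))
18.5 [-5.5719438  -0.06476107  2.39370329] [0.71265673 0.11613681 0.28167073]
```

Request:
{"name": "step_arm", "arguments": {
  "claw": [1,1,1,1,1,1,1,1],
  "travel": [
    [0.8,0,0.1],
    [0.8,0,0.1],
    [0.8,0,0.2],
    [0.8,0,0.2],
    [0.8,0,0.2],
    [0.8,0,0.2],
    [0.8,0,0.2],
    [0.8,0,0.2]
  ],
  "twist": [0,0,0,0,0,0,0,0]
}}

```text
t: 19.5
tcp_pos: [0.7137, 0.1162, 0.2811]
tool_rot: [0.003, 1.0, 0.007, -0.023]
force: [-11.2, -0.7, 7.1]
width: 0.125
```

```bash
python3 ang.py
```

```text
(np.float64(1.7465068199415128), array([-0.02242261,  0.17754141,  0.62398642]), 542, np.float64(0.0012289379644592157), np.float64(0.6392068036939978))
19.55 [-11.63171611  -0.33099863   7.61784853] [0.71378131 0.1161421  0.28110607]
```

Contact is confirmed: 6.4 mm commanded moved it only 1 mm, with the lid at 1.75 rad. I'll ease off and lead the paddle gently back to rest before letting go, so it can't snap.

Request:
{"name": "step_arm", "arguments": {
  "claw": [1,1,1,1,1,1,1,1],
  "travel": [
    [0,0,0],
    [0,0,0],
    [-2,0,-1.5],
    [-3,0,-2],
    [-4,0,-2.3],
    [-4,0,-2],
    [-4,0,-1.7],
    [-3,0,-1]
  ],
  "twist": [0,0,0,0,0,0,0,0]
}}

```text
t: 20.55
tcp_pos: [0.6934, 0.1158, 0.2928]
tool_rot: [0.003, 1.0, 0.007, -0.023]
force: [-0.2, -1.2, -2.4]
width: 0.121
```

```bash
python3 ang.py
```

```text
(np.float64(1.7455895627619722), array([-0.02154626,  0.1765954 ,  0.62332214]), 545, np.float64(0.001281267069072905), np.float64(0.6385469520316683))
20.6 [-2.10735397  0.18160127 -2.85035582] [0.69314444 0.11583032 0.29293136]
```

Request:
{"name": "step_arm", "arguments": {
  "claw": [1,1,1,1,1,1,1,1],
  "travel": [
    [-3,0,0.3],
    [-3,0,-0.5],
    [-3,0,-0.4],
    [-3,0,-0.2],
    [-2,0,0],
    [0,0,0],
    [0,0,0],
    [0,0,0]
  ],
  "twist": [0,0,0,0,0,0,0,0]
}}

```text
t: 21.6
tcp_pos: [0.6791, 0.1157, 0.2954]
tool_rot: [0.003, 1.0, 0.007, -0.022]
force: [-0.3, 1.8, 1.3]
width: 0.124
```

```bash
python3 ang.py
```

```text
(np.float64(1.7387820309268138), array([-0.02260917,  0.16958389,  0.62460534]), 541, np.float64(0.001235904414150864), np.float64(0.6390088930938906))
21.65 [0.77068401 0.22888023 1.52406955] [0.67913159 0.11566802 0.29540004]
```

Request:
{"name": "step_arm", "arguments": {
  "claw": [0.84,0.8,0.75,0.7,0.65,0.6,0.6,0.6],
  "travel": [
    [0,0,0],
    [0,0,0],
    [-1,0,0],
    [-2,0,0],
    [-2,0,0],
    [0,0,0],
    [0,0,0],
    [0,0,-3]
  ],
  "twist": [0,0,0,0,0,0,0,0]
}}

```text
t: 22.65
tcp_pos: [0.6736, 0.1155, 0.2983]
tool_rot: [0.003, 1.0, 0.007, -0.023]
force: [-0.2, -0.1, 0.0]
width: 0.396
```

Request:
{"name": "step_arm", "arguments": {
  "claw": [0.6,0.6,0.6,0.6,0.6,0.6,0.6,0.6],
  "travel": [
    [0,0,-6],
    [0,0,-8],
    [0,0,-10],
    [0,0,-10],
    [0,0,-10],
    [0,0,-8],
    [0,0,-5],
    [0,0,0]
  ],
  "twist": [0,0,0,0,0,0,0,0]
}}

```text
t: 23.65
tcp_pos: [0.6768, 0.1159, 0.3607]
tool_rot: [0.003, 1.0, 0.007, -0.022]
force: [1.1, 0.0, -0.7]
width: 0.398
```

```bash
python3 - <<'E'
from ang import *
a=[ang() for _ in range(6)];print([x[0].round(4) for x in a],np.mean([x[0] for x in a]),np.mean([x[4] for x in a]))
print(status.state()["force"],status.state()["tcp_pos"])
im=camera("scene")[0][...,::-1]
cv2.imwrite("pics/a6.png",cv2.resize(im[40:200,140:340],(750,600),interpolation=cv2.INTER_CUBIC))
E
```

```text
[np.float64(1.7399), np.float64(1.7351), np.float64(1.7404), np.float64(1.7394), np.float64(1.7409), np.float64(1.7406)] 1.739371841571537 0.6389177040407387
[0.51704921 0.22719797 0.13977338] [0.67661522 0.11591935 0.35999733]
```

View pics/a6.png

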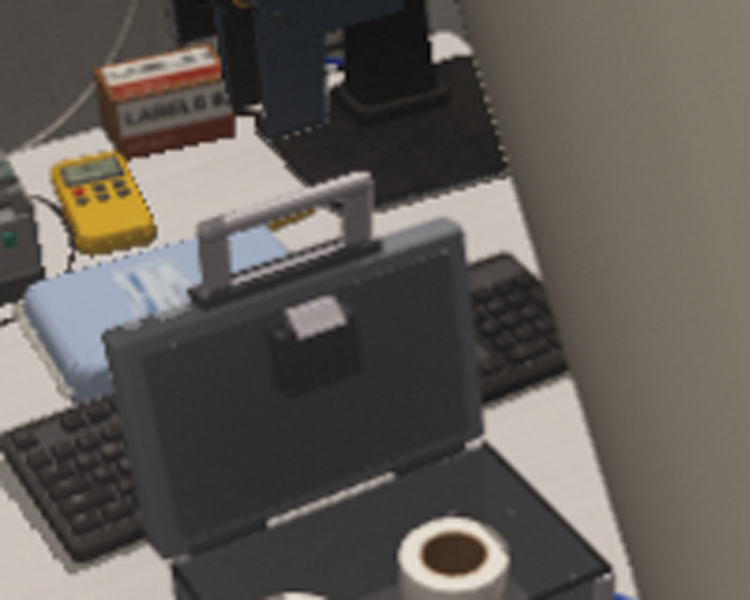

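The lid stands alone against the buffers with the paddle back at rest. To be sure the lean is firm, I'll add a measured push straight on the lid's left part, beside the paddle.

Request:
{"name": "step_arm", "arguments": {
  "claw": [1,1,1,1,1,1,1,1],
  "travel": [
    [-15,0,0],
    [-20,-10,0],
    [-20,-20,0],
    [-5,-20,0],
    [0,-20,0],
    [0,-15,0],
    [0,-10,0],
    [0,-3,0]
  ],
  "twist": [0,0,0,0,0,0,0,0]
}}

```text
t: 25.0
tcp_pos: [0.6153, 0.2175, 0.3605]
tool_rot: [0.003, 1.0, 0.007, -0.023]
force: [-0.4, -0.1, 0.5]
width: 0.007
```

Request:
{"name": "step_arm", "arguments": {
  "claw": [1,1,1,1,1,1,1,1],
  "travel": [
    [0,3,15],
    [0,0,20],
    [0,0,25],
    [0,0,25],
    [0,0,20],
    [0,0,15],
    [0,0,10],
    [0,0,0]
  ],
  "twist": [0,0,0,0,0,0,0,0]
}}

```text
t: 26.0
tcp_pos: [0.6084, 0.2082, 0.2208]
tool_rot: [0.004, 1.0, 0.005, -0.024]
force: [-0.4, -0.5, -0.1]
width: 0.008
```

Request:
{"name": "step_arm", "arguments": {
  "claw": [1,1,1,1,1,1,1,1],
  "travel": [
    [0,-6,-4],
    [5,0,0],
    [6,0,0],
    [6,0,0],
    [5,0,0],
    [3,0,0],
    [2,0,0],
    [1,0,0]
  ],
  "twist": [0,0,0,0,0,0,0,0]
}}

```text
t: 27.0
tcp_pos: [0.6398, 0.2153, 0.2257]
tool_rot: [0.004, 1.0, 0.005, -0.023]
force: [0.0, -0.4, -0.6]
width: 0.006
```

Request:
{"name": "step_arm", "arguments": {
  "claw": [1,1,1,1,1,1,1,1],
  "travel": [
    [1,0,0],
    [1,0,0],
    [1,0,0],
    [1,0,0],
    [0.8,0,0],
    [0.8,0,0],
    [0.8,0,0],
    [0.8,0,0]
  ],
  "twist": [0,0,0,0,0,0,0,0]
}}

```text
t: 28.0
tcp_pos: [0.6472, 0.2154, 0.2254]
tool_rot: [0.004, 1.0, 0.005, -0.023]
force: [-0.3, 0.1, -0.6]
width: 0.003
```

Request:
{"name": "step_arm", "arguments": {
  "claw": [1,1,1,1,1,1,1,1],
  "travel": [
    [0.6,0,0],
    [0.6,0,0],
    [0.6,0,0],
    [0.6,0,0],
    [0.6,0,0],
    [0.6,0,0],
    [0.6,0,0],
    [0.6,0,0]
  ],
  "twist": [0,0,0,0,0,0,0,0]
}}

```text
t: 29.0
tcp_pos: [0.6492, 0.2154, 0.2253]
tool_rot: [0.004, 1.0, 0.005, -0.026]
force: [-4.8, -0.5, 3.6]
width: 0.006
```

Request:
{"name": "step_arm", "arguments": {
  "claw": [1,1,1,1,1,1,1,1],
  "travel": [
    [1,0,0],
    [1,0,0],
    [1,0,0],
    [1,0,0],
    [1.2,0,0],
    [1.2,0,0],
    [1.2,0,0],
    [1.2,0,0]
  ],
  "twist": [0,0,0,0,0,0,0,0]
}}

```text
t: 30.0
tcp_pos: [0.6495, 0.2155, 0.2254]
tool_rot: [0.005, 0.999, 0.006, -0.035]
force: [-8.6, -0.6, 6.1]
width: 0.001
```

```bash
python3 - <<'E'
from ang import *
a=[ang() for _ in range(3)];print([x[0].round(4) for x in a],np.mean([x[4] for x in a]))
print(status.state()["force"],status.state()["tcp_pos"])
E
```

```text
[np.float64(1.743), np.float64(1.7361), np.float64(1.7404)] 0.6388326233531288
[-9.26408992 -0.8008823   6.81313238] [0.64952688 0.21545293 0.22534813]
```

Request:
{"name": "step_arm", "arguments": {
  "claw": [1,1,1,1,1,1,1,1],
  "travel": [
    [1.3,0,0],
    [1.4,0,0],
    [1.5,0,0],
    [1.5,0,0],
    [1.5,0,0],
    [1.5,0,0],
    [1.5,0,0],
    [1.5,0,0]
  ],
  "twist": [0,0,0,0,0,0,0,0]
}}

```text
t: 31.15
tcp_pos: [0.65, 0.2155, 0.2255]
tool_rot: [0.006, 0.999, 0.007, -0.046]
force: [-11.8, -1.6, 7.8]
width: 0.003
```

Request:
{"name": "step_arm", "arguments": {
  "claw": [1,1,1,1,1,1,1,1],
  "travel": [
    [0,0,0],
    [-1,0,0],
    [-1,0,0],
    [-2,0,0],
    [-5,0,0],
    [-10,0,0],
    [-10,0,0],
    [-10,0,0]
  ],
  "twist": [0,0,0,0,0,0,0,0]
}}

```text
t: 32.15
tcp_pos: [0.6089, 0.2148, 0.2293]
tool_rot: [0.006, 0.999, 0.007, -0.046]
force: [0.1, -0.6, -0.6]
width: 0.006
```

Request:
{"name": "step_arm", "arguments": {
  "claw": [1,1,1,1,1,1,1,1],
  "travel": [
    [-10,0,-10],
    [-10,0,-20],
    [-10,0,-25],
    [-20,0,-25],
    [-20,0,-20],
    [-20,0,-10],
    [-20,0,0],
    [0,0,0]
  ],
  "twist": [0,0,0,0,0,0,0,0]
}}

```text
t: 33.15
tcp_pos: [0.5044, 0.2152, 0.364]
tool_rot: [0.005, 0.999, 0.007, -0.041]
force: [0.1, -0.8, 0.2]
width: 0.005
```

```bash
python3 - <<'E'
from ang import *
a=[ang() for _ in range(5)];print([x[0].round(4) for x in a],np.mean([x[0] for x in a]),np.mean([x[4] for x in a]))
s=status.state();print(s["t"],s["force"],s["tcp_pos"])
a=camera("scene")[0][...,::-1];b=camera("top")[0][...,::-1]
for c in("scene","top"):
  for n in("tube_clamp_1","marker_2","label_roll"): print(c,n,[(x["at"],round(x["p"],2)) for x in nets.tip_of(n,c)[:2]])
cv2.imwrite("pics/a7.png",np.hstack([cv2.resize(a,(400,300)),cv2.resize(b,(400,300))]))
E
```

```text
[np.float64(1.7369), np.float64(1.7359), np.float64(1.7378), np.float64(1.7438), np.float64(1.7409)] 1.739042878771453 0.6389719176441586
33.4 [-0.04306525 -0.42314473  0.91756799] [0.50569117 0.21500069 0.36184898]
scene tube_clamp_1 [([310.0, 203.9], 0.46)]
scene marker_2 [([191.0, 259.3], 0.82)]
scene label_roll [([156.1, 232.8], 0.8), ([310.4, 202.5], 0.53)]
top tube_clamp_1 [([319.9, 221.5], 0.63)]
top marker_2 [([253.7, 139.8], 0.65)]
top label_roll []
```

View pics/a7.png

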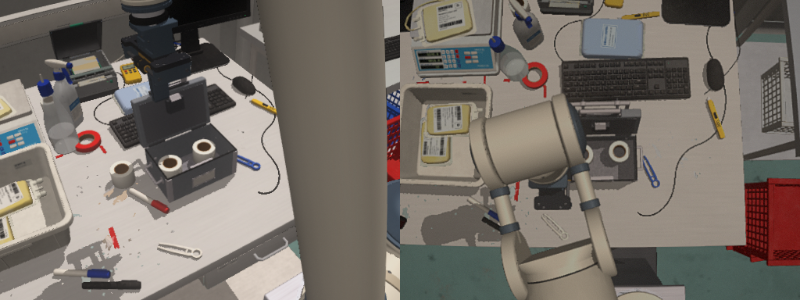

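The lid leans open at a steady angle, the hand is clear, and the loose things have not moved. I'm handing the job in.

```bash
python3 -c "
from station import arm
print(arm.finish_job())"
```

```text
the job is handed in; nothing more can be done
None
```

The chest is open and handed in at about 33 s of the 64 s allowed. The lid leans on the rubber buffers, and the gripper is well clear of it.

**What I did:** I gripped the paddle bar from above and lifted it with about 5 N to draw the pawl. I then swung the lid up slowly until it met the buffers. I led the paddle back to rest before letting go, so it could not snap. Last, I gave the lid a slow push with closed fingers to make sure the lean was firm, and withdrew.

**Last checks:**
- **Lid angle:** depth images put it at about 1.739 rad, the same before and after the final push and with the hand away.
- **Firm lean:** in the final push the fingers advanced under 1 mm while the force rose to about 13 N. That means the lid was already on the buffers.
- **Loose things:** in the scene camera the marker, roll and clamp are within 1–2 pixels of where they started. The top camera did not confirm this, because the arm hid part of the view: it missed the roll and reported the marker in the wrong place.

**Less certain:**
- **Buffer force:** it could not be measured directly. I estimate roughly 8 N remaining and 11–12 N at the final push. During the earlier push through the paddle it may have reached about 20 N for a moment, which is over the 5–15 N range.
- **Side force:** at about 40° open, a side force of about 12 N built up on the bar; I relieved it straight away.

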